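# Make up the stain kit and the scrubbing kit in the laundry room

## Task

Make up two laundry kits: lay the bar of soap and the wide flat tin side by side, flat, in the low rectangular tray, and stand the bottle upright and the brush flat (bristles down) on the floor of the round metal tub. Once the tray holds its two things, slide it by its grip along the counter, without lifting it, straight under the low wooden shelf until the whole tray is beneath the board and only the grip sticks out. Leave the jar and the narrow tall tin where they stand.

Things in the scene. Friction and masses are not known exactly. Their poses are not given: they have to be found in the camera images.
- soap: Bar of yellowish soap, a rounded block 80 (its x) x 50 (its y) x 24 mm high; loose, lying flat. Origin at the centre of its underside, z up. Goes into the tray.
- flat_tin: Wide flat round aluminium tin, 64 mm across, 26 mm high; loose. Origin at the centre of its underside. Goes into the tray.
- brush: Wooden scrubbing brush lying bristles down: wooden back 90 (its x) x 42 (its y) mm, from 20 to 38 mm above the underside, stiff rigid bristle block 82 x 36 mm below it. Loose. Origin at the centre of the underside of the bristles, z up. Goes into the tub.
- bottle: White plastic bottle, round, 48 mm across up to 88 mm height, then a shoulder and a grey cap 28 mm across from 98 to 120 mm (overall height 120 mm). Loose, standing; 0.14 to 0.28 kg. Origin at the centre of its underside, z up. Goes into the tub.
- jar: Squat amber glass jar, 54 mm across, with a wide grey lid 58 mm across, 70 mm high overall. Loose; not wanted, stays where it is. Origin at the centre of its underside.
- tall_tin: Narrow tall round aluminium tin, 46 mm across, 62 mm high. Loose; not wanted, stays where it is. Origin at the centre of its underside.
- tray: Low grey tray, loose (0.4 to 0.65 kg), 140 (x) x 200 (y) mm, walls 18 high and 4 thick, floor 4 mm. Origin: centre of its underside; x points at the shelf (within 0.1 rad at the start, clear of it). On its -x side a flat neck carries an upright grip fin 36 mm long (x), 12 mm thick (y), from the counter to 44 mm height, centred at x = -115 mm, y = 0.
- tub: Round steel tub, heavy and immovable, 170 mm across outside, walls 35 mm high and 4 mm thick (162 mm across inside), floor 5 mm thick. Origin at the centre of its underside. It stands to the left or to the right; a square peg basket (60 mm high), not used, stands on the other side.
- shelf: Low fixed wooden shelf, open in front and behind: board 190 (x) x 300 (y) mm, underside 42, top 58 mm above the counter, on side panels 272 mm apart. Origin on the counter under the board's centre; x points in from the front: the tray enters along +x and is home with its origin at the shelf's. A plant pot and a carton are fixed on the rear half of the board (to 138 mm height).

How it is judged:
By the outcome, as a careful person would: the job done as asked, in the order asked, and still so for the second after the job is handed in, with the robot touching nothing.
It also fails if it takes over 128 s, if anything falls off the work surface, if the arm or the gripper's body presses on something with over 40 N, if the wrist force passes 120 N, or if a joint passes its speed limit or range.

## Robot

A 7-joint arm with a two-finger parallel gripper is mounted at the origin on the work surface. World frame = base frame: x ahead of the robot, y to its left, z up, the work surface at z = 0. Lengths are in m, angles in degrees, forces in N, time in s.
With the tool pointing down it reaches from about 0.375 to 0.925 m from the base axis. Payload 3.1 kg.
Tool frame: the origin (TCP) lies midway between the tips of the shut fingers; the grasp point (between the pads) lies 19 mm behind it; z points along the fingers, y is the line along which they close (so a half turn about z gives the same grasp; the last joint's range is limited). The gripper opens to 85 mm and grips with 20 to 120 N. Pads are 22 mm wide; open, the fingers measure 114 mm over their backs; the gripper's body (76 mm by 85 mm) begins 54 mm behind the grasp point. The pads swing forward as they close: fully open they stand 13 mm farther back than shut.
Start: joints at [-77.51, 21.939, 2.515, 91.553, -1.026, 66.532, -2.859], TCP at [0.202, 0.618, 0.231] pointing down, gripper open.
Joint ranges: [-149.38, 149.38], [-23.57, 123.04], [-84.95, 90], [0, 143.3], [-89.99, 269.99], [3.08, 112.72], [-163.45, 163.45]. Speed limits (degrees/s): [159.86, 159.86, 180, 180, 180, 180, 180].

## Interface

Orientations are given as a 3x3 rotation matrix whose columns are the frame's x, y, z axes.
In Python, from workcell import arm, grab_frame, camera_info gives the robot as it stands. The module is installed in compiled form; this text tells all that it offers.
- The arm moves only by the tool move_arm, never from a script. Its arguments are lists of equal length, an entry for each row: "delta_pos": the shift along the tool's x, y, z in cm, a list of three; "spin": the turn about the tool's z in rad; "claw": the finger opening in cm, from 0 to 8.54. In form: {"delta_pos": [[x, y, z], ...], "spin": [spin, ...], "claw": [claw, ...]}. A call has 1 to 5 rows; each row is the pose to reach, as a shift and turn from the pose commanded when the call began, along the tool's axes at that moment; what a row does not reach only later rows make up. A row lasts 1/8 s, in which the tool goes at most 62.5 mm and 10.7 degrees, less where a joint would pass 70% of its speed; a pose out of reach is approached as far as the arm can. A call with a gripper value outside its range is refused whole. The fingers move at their own pace and stop on an object; "grip_force" is the grip in N (left out, the last holds). Time passes only in rows, so rows that repeat a pose let the fingers close. It gives the time, the measured TCP pose, the force, the opening and the grip force at its end, in the units of the state.
- arm.observe(): the state, without advancing time (a new reading comes with each control period).
- grab_frame(name): name is "scene" or "top"; returns the picture (420x560x3 uint8, red, green, blue); there is no depth.
- camera_info(name): a dict with "fx", "fy", "cx", "cy" (pixels), "k1" (the pictures are not rectified: a ray, as slopes to the right and down, at radius r is drawn at 1 + k1 r^2 times it, then the intrinsics apply), "cam_to_world" (4x4, takes a point from camera to world coordinates). Camera axes: x right, y down, z forward; pixel columns grow to the right and rows downward; lengths in m; the calibration is good to about 2 mm. A picture is of the moment at which its call begins. camera_info takes no time and is no camera call.
- arm.sign_off(): hands the job in; it is judged then, once.
The state is a dict: "time": time; "joint_pos": joint angles; "joint_velocities": joint speeds; "tau": joint torques, N m; "tool_pos": TCP position; "eef_rot": TCP orientation; "ft_force": force on the tool from outside, world axes, zero at the start; "ft_torque": the same for the moment, N m; "gripper_width": finger opening in m; "finger_force": force on a finger pad.
Only numpy, scipy, OpenCV 4.12 (cv2) and the standard library are available. Lean on these libraries where they do the work, as an engineer would, in place of code of your own. Each camera call takes 0.05 s, during which the arm holds its last target. There are 200 camera calls.

## Working session

There is one attempt and no reset: what is moved stays moved. The work goes in short steps, Python scripts to look and compute and a tool call to move; the robot and the scene stay as the last step left them, time stands still between calls to the robot, and variables do not carry over. Pictures are saved under pics/ and viewed, at most 14 in all, crops included, and the job is handed in when it is done.

Besides the shell and the picture viewer there is one more tool, called in YAML: its name, and indented under it one key for each argument. move_arm: Moves the arm, as the interface text tells. Its arguments: {"type":"object","properties":{"delta_pos":{"type":"array"},"spin":{"type":"array"},"claw":{"type":"array"},"grip_force":{"type":"number"}},"required":["delta_pos","spin","claw"]}

```bash
mkdir -p pics; python3 - <<'E'
from workcell import arm, grab_frame, camera_info
import cv2,numpy as np
np.set_printoptions(precision=4,suppress=True)
for n in("scene","top"):
    f=grab_frame(n); cv2.imwrite(f"pics/{n}0.png",f[:,:,::-1]); c=camera_info(n); print(n,{k:(np.array(v)) for k,v in c.items()})
s=arm.observe()
print({k:np.round(v,3) for k,v in s.items()})
E
```

```text
scene {'fx': array(404.3314), 'fy': array(404.3314), 'cx': array(284.4745), 'cy': array(217.347), 'k1': array(-0.0631), 'cam_to_world': array([[-0.6347,  0.6069, -0.4783,  1.0765],
       [ 0.7728,  0.4971, -0.3947,  0.4084],
       [-0.0018, -0.6201, -0.7845,  0.8493],
       [ 0.    ,  0.    ,  0.    ,  1.    ]])}
top {'fx': array(514.1724), 'fy': array(514.1724), 'cx': array(280.0162), 'cy': array(204.6538), 'k1': array(-0.166), 'cam_to_world': array([[ 0.0201, -0.9882,  0.1521,  0.3921],
       [-0.9995, -0.0238, -0.0226,  0.0157],
       [ 0.0259, -0.1516, -0.9881,  1.2443],
       [ 0.    ,  0.    ,  0.    ,  1.    ]])}
{'time': np.float64(0.1), 'joint_pos': array([-77.512,  21.989,   2.512,  91.64 ,  -1.028,  66.533,  -2.859]), 'joint_velocities': array([-0.071, -0.103,  0.066, -0.215, -0.089, -0.115,  0.018]), 'tau': array([  0.003, -43.473,   1.029, -25.045,   0.011,   0.005,   0.   ]), 'tool_pos': array([0.202, 0.617, 0.23 ]), 'eef_rot': array([[-0.951,  0.31 , -0.001],
       [ 0.31 ,  0.951, -0.002],
       [-0.   , -0.002, -1.   ]]), 'ft_force': array([-0.419,  0.693,  0.297]), 'ft_torque': array([ 0.062, -0.037,  0.004]), 'finger_force': np.float64(0.0), 'gripper_width': np.float64(0.086)}
```

View pics/scene0.png

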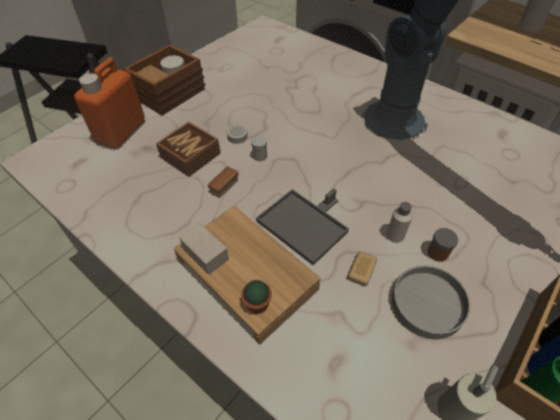

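View pics/top0.png

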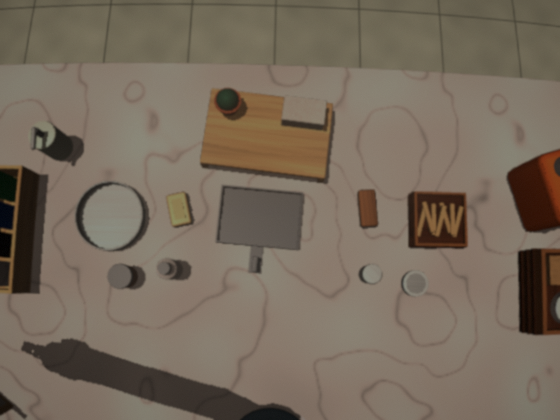

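The scene view shows the brush (223,180), flat tin (237,133), tall tin (259,148), tray (303,226), fin (330,198), bottle (400,222), jar (441,245), soap (363,268) and tub (430,300). In the top view they are: tub (112,217), soap (178,209), bottle (167,268), jar (122,276), tray (260,218), fin (256,262), brush (368,208), tall tin (371,273), flat tin (414,283), shelf (267,135).

```bash
cat > h.py <<'E'
from workcell import arm, grab_frame, camera_info
import cv2,numpy as np
np.set_printoptions(precision=4,suppress=True)
def ray(n,uv):
    c=camera_info(n); K=np.array([[c["fx"],0,c["cx"]],[0,c["fy"],c["cy"]],[0,0,1]])
    p=cv2.undistortPoints(np.array(uv,float).reshape(-1,1,2),K,np.array([c["k1"],0,0,0.]))[:,0]
    T=np.array(c["cam_to_world"]); d=np.c_[p,np.ones(len(p))]@T[:3,:3].T
    return T[:3,3],d
def plane(n,uv,z):
    o,d=ray(n,uv); return (o+d*((z-o[2])/d[:,2])[:,None])[:,:2]
def tri(uvs,uvt):
    out=[]
    for a,b in zip(uvs,uvt):
        A=[];y=[]
        L=[]
        for n,uv in(("scene",a),("top",b)):
            o,d=ray(n,[uv]);d=d[0]/np.linalg.norm(d[0]);P=np.eye(3)-np.outer(d,d);A.append(P);y.append(P@o)
        p=np.linalg.lstsq(np.vstack(A),np.hstack(y),rcond=None)[0]
        out.append([*p,np.linalg.norm(np.vstack(A)@p-np.hstack(y))])
    return np.array(out)
def proj(n,P):
    c=camera_info(n);T=np.linalg.inv(np.array(c["cam_to_world"]));K=np.array([[c["fx"],0,c["cx"]],[0,c["fy"],c["cy"]],[0,0,1]])
    return cv2.projectPoints(np.array(P,float).reshape(-1,1,3),cv2.Rodrigues(T[:3,:3])[0],T[:3,3],K,np.array([c["k1"],0,0,0.]))[0][:,0]
E
python3 - <<'E'
from h import *
t=cv2.imread("pics/top0.png");s=cv2.imread("pics/scene0.png")
cv2.imwrite("pics/t1.png",cv2.resize(t[170:310,70:330],None,fx=3,fy=3,interpolation=cv2.INTER_CUBIC))
cv2.imwrite("pics/t2.png",np.hstack([cv2.resize(t[180:305,340:440],None,fx=4,fy=4,interpolation=cv2.INTER_CUBIC),cv2.resize(s[110:235,200:300],None,fx=4,fy=4,interpolation=cv2.INTER_CUBIC)]))
cv2.imwrite("pics/s1.png",cv2.resize(s[180:340,240:480],None,fx=3.3,fy=3.3,interpolation=cv2.INTER_CUBIC))
E
```

```text
(no output)
```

View pics/t1.png

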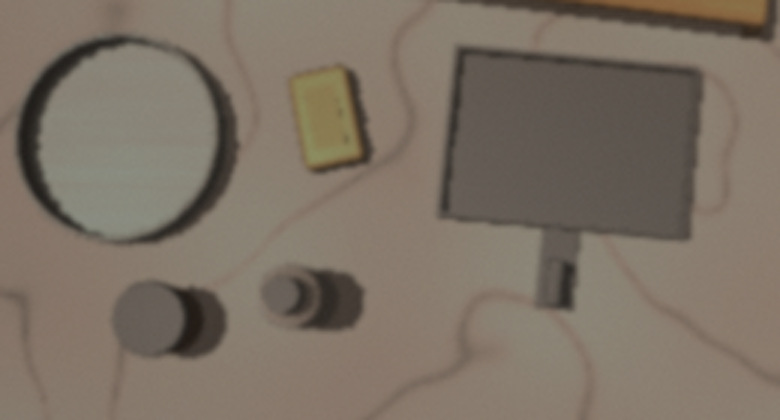

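View pics/t2.png

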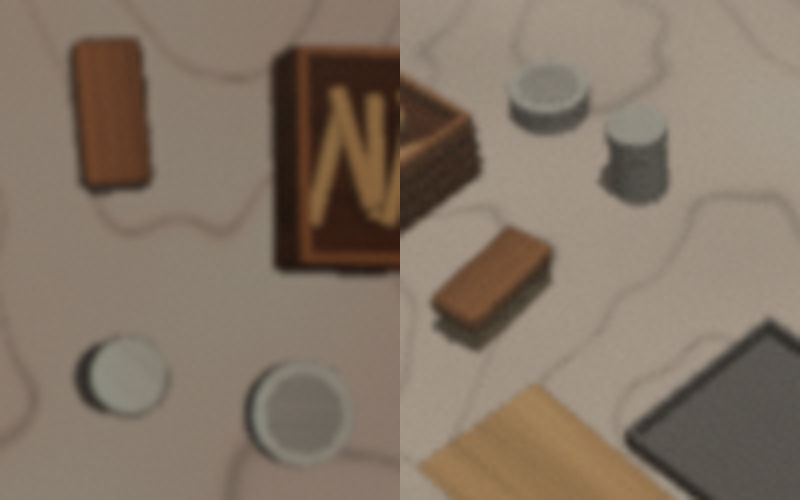

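View pics/s1.png

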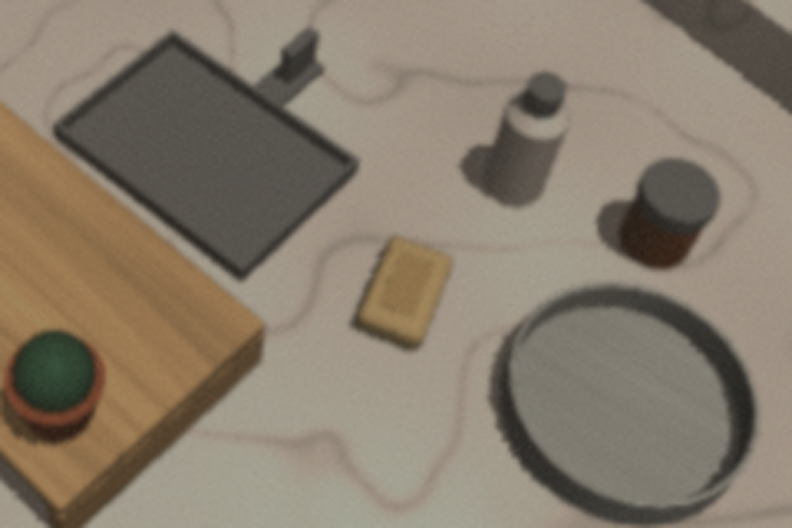

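The crops show everything clearly: flat tin is the right one in the top view, and the bottle, jar and tub are separate. Triangulating the top-face points next.

```bash
cat > m.py <<'E'
from h import *
f=lambda o,s:(lambda P:(np.array(P,float)+.5)/s-.5+np.array(o))
T1=f((70,170),3);T2=f((340,180),4);S2=f((200,110),4);S1=f((240,180),3.3);I=lambda P:np.array(P,float)
def rect(name,s,t,z):
    p=tri(s,t);q=plane("top",t,z);qs=plane("scene",s,z)
    print(name,"z",p[:,2],"err",p[:,3])
    for q in(q,qs):
        c=q.mean(0); ax=(q[0]+q[1]-q[2]-q[3]); print("   plane c",c,"yaw",np.degrees(np.arctan2(ax[1],ax[0])),"dx",np.linalg.norm(ax)/2,"dy",np.linalg.norm(q[0]+q[3]-q[1]-q[2])/2)
# order +x+y,+x-y,-x-y,-x+y
rect("tray",S1([(243,277),(55,128),(172,33),(358,160)]),T1([(458,47),(702,70),(690,239),(440,216)]),.018)
rect("soap",S1([(416,337),(361,308),(395,238),(452,258)]),T1([(291,76),(344,66),(363,158),(312,169)]),.024)
rect("brush",S2([(75,322),(33,298),(108,227),(153,248)]),T2([(75,38),(140,38),(150,180),(85,188)]),.038)
rect("shelf",I([(258,335),(176,254),(234,208),(319.5,279)]),I([(211,90),(333,103),(326,180),(201,167)]),.058)
def pt(name,s,t,z):
    print(name,tri([s],[t])[0],"top",plane("top",[t],z)[0],"scene",plane("scene",[s],z)[0])
pt("bottle",S1((546,88)),T1((286,294)),.12)
pt("jar",S1((679,192)),T1((151,318)),.07)
pt("flat",S2((149,87)),T2((301,411)),.026)
pt("tall",S2((236,127)),T2((129,376)),.062)
pt("fin",S1((303,40)),T1((553,283)),.044)
pt("tub",S1((624,402)),T1((126,139)),.035)
for n,im,uv0 in(("top",cv2.imread("pics/top0.png"),None),("scene",cv2.imread("pics/scene0.png"),None)):
    hsv=cv2.cvtColor(im,cv2.COLOR_BGR2HSV)
    m=cv2.inRange(hsv,(5,95,40),(30,255,255))
    for c in cv2.findContours(m,cv2.RETR_EXTERNAL,cv2.CHAIN_APPROX_NONE)[0]:
        if 300<cv2.contourArea(c)<9000: print(n,cv2.contourArea(c),np.array(cv2.minAreaRect(c)[0]),cv2.boxPoints(cv2.minAreaRect(c)).round(1).tolist())
E
python3 m.py
```

```text
tray z [0.0041 0.0072 0.0085 0.0119] err [0.0005 0.0006 0.0004 0.001 ]
   plane c [0.5494 0.034 ] yaw -3.565256767833692 dx 0.13720100614449973 dy 0.1990317371460911
   plane c [0.5572 0.0381] yaw -2.780444554405494 dx 0.14013237338289783 dy 0.19738987356659868
soap z [0.0209 0.0257 0.0145 0.0154] err [0.0027 0.0017 0.0013 0.0004]
   plane c [0.5643 0.2308] yaw 14.943078366806258 dx 0.07700507969455264 dy 0.04264611891200754
   plane c [0.5689 0.231 ] yaw 11.732440707064614 dx 0.07061514035074769 dy 0.043459549550878974
brush z [0.0347 0.0326 0.0309 0.0303] err [0.0001 0.     0.0034 0.0035]
   plane c [ 0.5765 -0.2222] yaw 3.615864274270247 dx 0.08845506293358696 dy 0.039643944636070766
   plane c [ 0.5823 -0.221 ] yaw 5.506267294002773 dx 0.0836240593114318 dy 0.03903306618737874
shelf z [0.0463 0.0348 0.0373 0.0348] err [0.0042 0.0052 0.0005 0.004 ]
   plane c [0.7445 0.0213] yaw -4.63334327497311 dx 0.1932385367120863 dy 0.29801063853573984
   plane c [0.7589 0.0299] yaw -4.277474930292057 dx 0.1864336282854419 dy 0.2859759242463554
bottle [0.4201 0.2395 0.1139 0.    ] top [0.4199
[... 1754 characters left out ...]
 363.5 [222.9367 179.3303] [[206.89999389648438, 184.5], [229.60000610351562, 163.8000030517578], [239.0, 174.1999969482422], [216.3000030517578, 194.8000030517578]]
scene 1929.0 [188.62 147.16] [[153.1999969482422, 145.60000610351562], [197.0, 112.69999694824219], [224.0, 148.6999969482422], [180.1999969482422, 181.60000610351562]]
scene 7142.5 [136.3376  85.3642] [[59.599998474121094, 89.69999694824219], [168.1999969482422, 15.5], [213.10000610351562, 81.0], [104.4000015258789, 155.3000030517578]]
scene 5390.0 [513.1907  34.6825] [[444.6000061035156, 43.20000076293945], [467.6000061035156, -17.200000762939453], [581.7000122070312, 26.200000762939453], [558.7999877929688, 86.5999984741211]]
```

move_arm:
  delta_pos:
    - [0, 0, 0]
    - [0, 0, 0]
    - [0, 0, 0]
  spin: [-0.16, -0.315, -0.315]
  claw: [8.5, 8.5, 8.5]
  grip_force: 40

```text
time: 0.48
tool_pos: [0.2018, 0.6174, 0.2305]
eef_rot: [[-1.0, 0.003, -0.001], [0.003, 1.0, -0.001], [0.001, -0.001, -1.0]]
ft_force: [-0.1, -0.2, 0.2]
gripper_width: 0.0849
finger_force: 0.0
```

move_arm:
  delta_pos:
    - [-3.6, -3.9, 1.1]
    - [-7.2, -7.8, 2.2]
    - [-10.8, -11.7, 3.3]
    - [-14.4, -15.6, 4.4]
    - [-18, -19.5, 5.5]
  spin: [0, 0, 0, 0, 0]
  claw: [8.5, 8.5, 8.5, 8.5, 8.5]

```text
time: 1.1
tool_pos: [0.3826, 0.4213, 0.1759]
eef_rot: [[-1.0, 0.004, 0.0], [0.004, 1.0, 0.0], [-0.0, 0.0, -1.0]]
ft_force: [1.1, 0.4, -0.3]
gripper_width: 0.0852
finger_force: 0.0
```

move_arm:
  delta_pos:
    - [-3.6, -3.9, 1.6]
    - [-7.2, -7.8, 3.2]
    - [-10.8, -11.7, 4.8]
    - [-14.4, -15.6, 6.4]
    - [-18, -19.5, 7.5]
  spin: [-0.05, -0.1, -0.15, -0.2, -0.225]
  claw: [8.5, 8.5, 8.5, 8.5, 8.5]

```text
time: 1.72
tool_pos: [0.562, 0.2262, 0.1003]
eef_rot: [[-0.975, -0.221, -0.001], [-0.221, 0.975, -0.0], [0.001, -0.0, -1.0]]
ft_force: [-0.2, 0.9, 0.2]
gripper_width: 0.0849
finger_force: 0.0
```

move_arm:
  delta_pos:
    - [0, 0, 2]
    - [0, 0, 4]
    - [0, 0, 4]
  spin: [0, 0, 0]
  claw: [0, 0, 0]

```text
time: 2.1
tool_pos: [0.558, 0.229, 0.0586]
eef_rot: [[-0.974, -0.225, -0.006], [-0.225, 0.974, -0.001], [0.006, 0.0, -1.0]]
ft_force: [-1.1, -0.1, 0.2]
gripper_width: 0.0313
finger_force: 0.0
```

move_arm:
  delta_pos:
    - [0, 0, 0]
    - [0, 0, 0]
    - [0, 0, 0]
  spin: [0, 0, 0]
  claw: [0, 0, 0]

```text
time: 2.48
tool_pos: [0.562, 0.2283, 0.0622]
eef_rot: [[-0.975, -0.223, 0.001], [-0.223, 0.975, 0.001], [-0.002, 0.001, -1.0]]
ft_force: [0.0, -0.3, -0.4]
gripper_width: 0.0006
finger_force: 0.0
```

```bash
python3 - <<'E'
from h import *
s=arm.observe(); print(s["tool_pos"])
I={n:cv2.cvtColor(grab_frame(n),cv2.COLOR_RGB2BGR) for n in("top","scene")}
for n in I: cv2.imwrite(f"pics/{n}1.png",I[n]); print(n,proj(n,[s["tool_pos"]]))
def crop(n,c,w=50,h=62): c=c.astype(int);return cv2.resize(I[n][c[1]-h:c[1]+h,c[0]-w:c[0]+w],None,fx=4,fy=4,interpolation=cv2.INTER_CUBIC),c-(w,h)
r=[crop(n,proj(n,[s["tool_pos"]])[0]) for n in I]; print(r[0][1],r[1][1])
cv2.imwrite("pics/c1.png",np.hstack([x[0] for x in r]))
E
```

```text
[0.562  0.2283 0.0622]
top [[177.0492 207.3323]]
scene [[365.8636 254.5747]]
[127 145] [315 192]
```

View pics/c1.png

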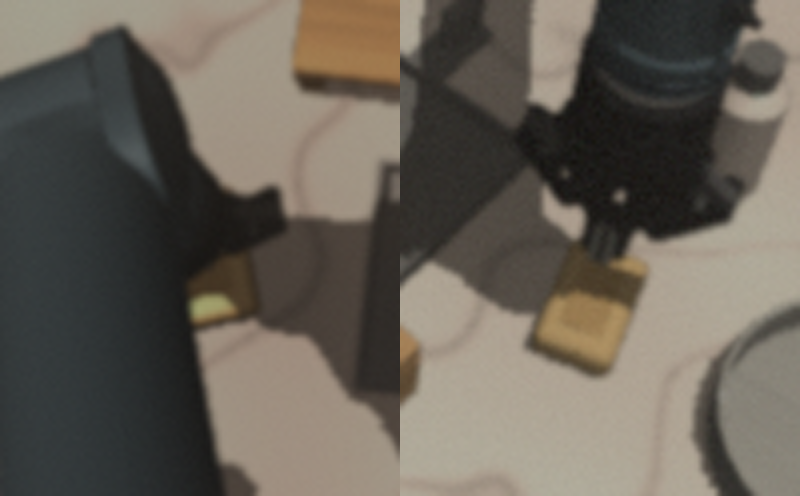

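The scene crop shows the shut fingertip at about pixel (365,257), against a predicted (366,254.6) for the tip's centre, so the scene calibration is good to about 1 px. The fingers are over the soap, which is 4–5 mm further in x. Grasping it.

move_arm:
  delta_pos:
    - [-0.5, 0.2, 0]
    - [-0.5, 0.2, 0]
    - [-0.5, 0.2, 2]
    - [-0.5, 0.2, 4]
    - [-0.5, 0.2, 5]
  spin: [0, 0, 0, 0, 0]
  claw: [8.5, 8.5, 8.5, 8.5, 8.5]

```text
time: 3.2
tool_pos: [0.5638, 0.2297, 0.0082]
eef_rot: [[-0.975, -0.222, -0.004], [-0.222, 0.975, -0.002], [0.005, -0.001, -1.0]]
ft_force: [0.2, 0.3, -0.2]
gripper_width: 0.0847
finger_force: 0.0
```

move_arm:
  delta_pos:
    - [0, 0, 0.9]
    - [0, 0, 0.9]
    - [0, 0, 0.9]
  spin: [0, 0, 0]
  claw: [8.5, 6.5, 6.0]

```text
time: 3.58
tool_pos: [0.5665, 0.2308, 0.0027]
eef_rot: [[-0.975, -0.222, 0.001], [-0.222, 0.975, 0.0], [-0.001, 0.0, -1.0]]
ft_force: [0.1, 0.1, 0.8]
gripper_width: 0.0601
finger_force: 0.0
```

move_arm:
  delta_pos:
    - [0, 0, 0]
    - [0, 0, 0]
    - [0, 0, 0]
    - [0, 0, 0]
  spin: [0, 0, 0, 0]
  claw: [3, 3, 3, 3]

```text
time: 4.08
tool_pos: [0.567, 0.2311, 0.0033]
eef_rot: [[-0.975, -0.222, 0.002], [-0.222, 0.975, 0.001], [-0.002, 0.0, -1.0]]
ft_force: [-0.5, 0.8, 5.1]
gripper_width: 0.049
finger_force: 43.8
```

move_arm:
  delta_pos:
    - [0, 0, -2]
    - [0, 0, -4]
    - [1.5, -4.7, -4]
    - [3, -9.4, -4]
    - [4.4, -14.2, -4]
  spin: [0, 0, 0.1, 0.2, 0.285]
  claw: [3, 3, 3, 3, 3]

```text
time: 4.7
tool_pos: [0.5548, 0.0813, 0.0436]
eef_rot: [[-0.998, 0.063, 0.001], [0.063, 0.998, 0.001], [-0.001, 0.001, -1.0]]
ft_force: [0.8, -0.7, -1.3]
gripper_width: 0.049
finger_force: 43.2
```

move_arm:
  delta_pos:
    - [0, 0, 0]
    - [0, 0, 0]
    - [0, 0, 1.5]
    - [0, 0, 3]
    - [0, 0, 3]
  spin: [0, 0, 0, 0, 0]
  claw: [3, 3, 3, 3, 3]

```text
time: 5.32
tool_pos: [0.5523, 0.0831, 0.0098]
eef_rot: [[-0.998, 0.059, -0.005], [0.059, 0.998, -0.001], [0.005, -0.001, -1.0]]
ft_force: [-0.6, -0.0, -0.8]
gripper_width: 0.0493
finger_force: 43.1
```

```bash
python3 - <<'E'
from h import *
s=arm.observe(); print(s["tool_pos"],s["ft_force"],s["gripper_width"])
f=cv2.cvtColor(grab_frame("scene"),cv2.COLOR_RGB2BGR); cv2.imwrite("pics/scene2.png",f)
g=cv2.cvtColor(grab_frame("top"),cv2.COLOR_RGB2BGR); cv2.imwrite("pics/top2.png",g)
z=lambda a:cv2.resize(a,(400,400),interpolation=cv2.INTER_CUBIC)
cv2.imwrite("pics/c2.png",np.hstack([z(f[170:300,240:370]),z(g[165:295,190:320])]))
E
```

```text
[0.5523 0.0831 0.0098] [-0.5757 -0.0408 -0.7729] 0.04927384703857202
```

View pics/c2.png

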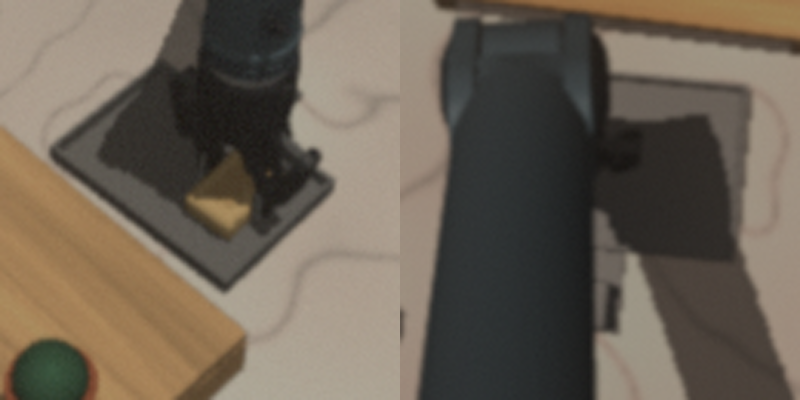

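The soap is over the left part of the tray, well inside its walls. Lowering and releasing.

move_arm:
  delta_pos:
    - [0, 0, 0.3]
    - [0, 0, 0.5]
    - [0, 0, 0.5]
    - [0, 0, 0.5]
  spin: [0, 0, 0, 0]
  claw: [3, 3, 5.8, 5.8]

```text
time: 5.92
tool_pos: [0.5551, 0.0824, 0.0077]
eef_rot: [[-0.998, 0.061, 0.001], [0.061, 0.998, 0.0], [-0.001, 0.0, -1.0]]
ft_force: [0.0, -0.2, -0.6]
gripper_width: 0.058
finger_force: 0.0
```

move_arm:
  delta_pos:
    - [0, 0, -2]
    - [0, 0, -5]
    - [0, 0, -10]
    - [0, 0, -10]
  spin: [0, 0, 0, 0]
  claw: [5.8, 5.8, 8.5, 8.5]

```text
time: 6.42
tool_pos: [0.5596, 0.083, 0.1136]
eef_rot: [[-0.998, 0.061, 0.012], [0.061, 0.998, 0.003], [-0.012, 0.004, -1.0]]
ft_force: [1.0, 0.2, -0.5]
gripper_width: 0.0846
finger_force: 0.0
```

move_arm:
  delta_pos:
    - [1.4, -4.8, 0]
    - [2.8, -9.6, 0]
    - [4.2, -14.4, 0]
    - [5.6, -19.2, 0]
    - [7, -24, 0]
  spin: [0, 0, 0, 0, 0]
  claw: [8.5, 8.5, 8.5, 8.5, 8.5]

```text
time: 7.05
tool_pos: [0.4695, -0.1543, 0.1078]
eef_rot: [[-0.998, 0.061, 0.001], [0.061, 0.998, 0.0], [-0.001, 0.0, -1.0]]
ft_force: [0.0, 0.2, 0.4]
gripper_width: 0.085
finger_force: 0.0
```

move_arm:
  delta_pos:
    - [1.5, -4.8, 0]
    - [3, -9.6, 0]
    - [4.5, -14.4, 0]
    - [5.9, -19.1, 0]
    - [5.9, -19.1, 0]
  spin: [0.18, 0.36, 0.54, 0.72, 0.9]
  claw: [8.5, 8.5, 8.5, 8.5, 8.5]

```text
time: 7.68
tool_pos: [0.3967, -0.3452, 0.1084]
eef_rot: [[-0.56, 0.828, 0.0], [0.828, 0.56, -0.003], [-0.003, -0.002, -1.0]]
ft_force: [0.4, 0.4, 0.8]
gripper_width: 0.0848
finger_force: 0.0
```

move_arm:
  delta_pos:
    - [0, 0, 1]
    - [0, 0, 2]
    - [0, 0, 3]
    - [0, 0, 4]
    - [0, 0, 4]
  spin: [0.18, 0.36, 0.54, 0.67, 0.67]
  claw: [8.5, 8.5, 8.5, 8.5, 8.5]

```text
time: 8.3
tool_pos: [0.3992, -0.3392, 0.0668]
eef_rot: [[0.058, 0.998, -0.002], [0.998, -0.058, 0.001], [0.001, -0.002, -1.0]]
ft_force: [0.5, 0.8, -0.3]
gripper_width: 0.085
finger_force: 0.0
```

```bash
python3 - <<'E'
from h import *
s=arm.observe(); print(s["tool_pos"],s["eef_rot"],s["joint_pos"])
f=cv2.cvtColor(grab_frame("scene"),cv2.COLOR_RGB2BGR); cv2.imwrite("pics/scene3.png",f)
g=cv2.cvtColor(grab_frame("top"),cv2.COLOR_RGB2BGR); cv2.imwrite("pics/top3.png",g)
z=lambda a:cv2.resize(a,(400,400),interpolation=cv2.INTER_CUBIC)
cv2.imwrite("pics/c3.png",np.hstack([z(f[80:180,190:290]),z(g[180:270,190:280])]))
E
```

```text
[ 0.3992 -0.3392  0.0668] [[ 0.0581  0.9983 -0.0017]
 [ 0.9983 -0.0581  0.0011]
 [ 0.001  -0.0018 -1.    ]] [ -0.0502  26.3856  42.5227 117.4121 -24.9207  45.4203  54.1214]
```

View pics/c3.png

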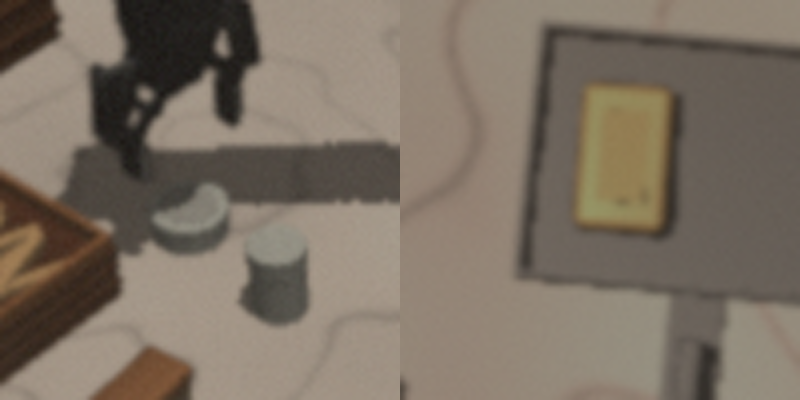

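The soap lies inside the tray (corners (190..)–(250) region of the top view, square to the walls). The open fingers straddle the flat tin. Descending on it.

move_arm:
  delta_pos:
    - [0, 0.2, 2]
    - [0, 0.2, 4]
    - [0, 0.2, 5.5]
    - [0, 0.2, 6.5]
    - [0, 0.2, 6.5]
  spin: [0, 0, 0, 0, 0]
  claw: [8.5, 8.5, 8.5, 8.5, 8.5]

```text
time: 9.02
tool_pos: [0.4009, -0.3397, 0.0012]
eef_rot: [[0.06, 0.998, -0.002], [0.998, -0.06, 0.001], [0.001, -0.002, -1.0]]
ft_force: [-0.6, -0.2, 0.2]
gripper_width: 0.085
finger_force: 0.0
```

move_arm:
  delta_pos:
    - [0, 0, 0]
    - [0, 0, 0]
    - [0, 0, 0]
    - [0, 0, 0]
  spin: [0, 0, 0, 0]
  claw: [5, 5, 5, 5]

```text
time: 9.52
tool_pos: [0.4021, -0.3407, 0.0032]
eef_rot: [[0.06, 0.998, 0.001], [0.998, -0.06, -0.001], [-0.001, 0.001, -1.0]]
ft_force: [-1.3, 0.6, 6.6]
gripper_width: 0.0628
finger_force: 43.8
```

move_arm:
  delta_pos:
    - [0, 0, -5]
    - [0, 0, -10]
    - [4.9, 1.8, -10]
    - [9.8, 3.6, -10]
    - [14.7, 5.5, -10]
  spin: [0, 0, 0, 0, 0]
  claw: [5, 5, 5, 5, 5]

```text
time: 10.15
tool_pos: [0.4658, -0.1948, 0.1022]
eef_rot: [[0.06, 0.998, 0.001], [0.998, -0.06, 0.001], [0.001, 0.001, -1.0]]
ft_force: [-0.4, 0.4, -1.5]
gripper_width: 0.0621
finger_force: 45.1
```

move_arm:
  delta_pos:
    - [4.9, 1.8, 0]
    - [9.8, 3.6, 0]
    - [14.7, 5.5, 0]
    - [19.3, 7.3, 2]
    - [19.3, 7.3, 4]
  spin: [0, 0, 0, 0, 0]
  claw: [5, 5, 5, 5, 5]

```text
time: 10.78
tool_pos: [0.5521, -0.001, 0.0614]
eef_rot: [[0.049, 0.999, 0.002], [0.999, -0.049, 0.003], [0.003, 0.002, -1.0]]
ft_force: [0.1, -0.1, -1.7]
gripper_width: 0.0627
finger_force: 45.1
```

```bash
python3 - <<'E'
from h import *
s=arm.observe(); print(s["tool_pos"],s["gripper_width"])
f=cv2.cvtColor(grab_frame("scene"),cv2.COLOR_RGB2BGR); cv2.imwrite("pics/scene4.png",f)
print(proj("scene",[[*s["tool_pos"][:2],.03]]))
cv2.imwrite("pics/c4.png",cv2.resize(f[160:300,230:370],None,fx=4,fy=4,interpolation=cv2.INTER_CUBIC))
E
```

```text
[ 0.5521 -0.001   0.0614] 0.06266902297857965
[[291.3165 212.0902]]
```

View pics/c4.png

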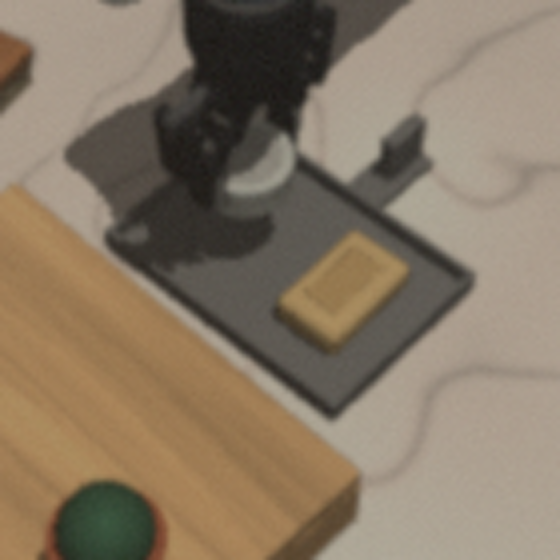

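The tin is held over the right part of the tray, and the soap sits on the left with clear space between. Lowering.

move_arm:
  delta_pos:
    - [0, 0, 0]
    - [0, 0, 2.5]
    - [0, 0, 4.5]
    - [0, 0, 5.3]
    - [0, 0, 5.3]
  spin: [0, 0, 0, 0, 0]
  claw: [5, 5, 5, 5, 5]

```text
time: 11.45
tool_pos: [0.5493, -0.009, 0.0089]
eef_rot: [[0.061, 0.998, -0.001], [0.998, -0.061, -0.0], [-0.0, -0.001, -1.0]]
ft_force: [-0.1, -0.6, -0.7]
gripper_width: 0.0622
finger_force: 45.1
```

move_arm:
  delta_pos:
    - [0, 0, 0]
    - [0, 0, 0]
    - [0, 0, 0]
  spin: [0, 0, 0]
  claw: [5, 7.3, 7.3]

```text
time: 11.82
tool_pos: [0.5507, -0.0083, 0.01]
eef_rot: [[0.06, 0.998, 0.002], [0.998, -0.06, 0.0], [0.0, 0.002, -1.0]]
ft_force: [-0.3, 0.5, -0.2]
gripper_width: 0.0729
finger_force: 0.0
```

move_arm:
  delta_pos:
    - [0, 0, -2]
    - [0, 0, -5]
    - [0, 0, -10]
    - [0, 0, -10]
  spin: [0, 0, 0, 0]
  claw: [7.3, 7.3, 8.5, 8.5]

```text
time: 12.32
tool_pos: [0.5542, -0.0088, 0.1147]
eef_rot: [[0.061, 0.998, 0.011], [0.998, -0.061, 0.002], [0.002, 0.01, -1.0]]
ft_force: [1.2, 0.2, -0.1]
gripper_width: 0.0851
finger_force: 0.0
```

move_arm:
  delta_pos:
    - [-5.2, 1, 0]
    - [-10.5, 2, 0]
    - [-15.8, 3, 0]
    - [-21, 4.1, 0]
    - [-21, 4.1, 0]
  spin: [-0.18, -0.36, -0.54, -0.72, -0.9]
  claw: [8.5, 8.5, 8.5, 8.5, 8.5]

```text
time: 12.95
tool_pos: [0.5765, -0.2286, 0.1101]
eef_rot: [[-0.742, 0.671, 0.0], [0.671, 0.742, -0.005], [-0.004, -0.004, -1.0]]
ft_force: [-0.9, 0.3, 0.0]
gripper_width: 0.0852
finger_force: 0.0
```

move_arm:
  delta_pos:
    - [0, 0, 0]
    - [0, 0, 0]
    - [0, 0, 1]
    - [0, 0, 2]
    - [0, 0, 3]
  spin: [-0.18, -0.36, -0.54, -0.72, -0.82]
  claw: [8.5, 8.5, 8.5, 8.5, 8.5]

```text
time: 13.58
tool_pos: [0.5777, -0.2205, 0.079]
eef_rot: [[-0.996, -0.093, -0.001], [-0.093, 0.996, 0.0], [0.001, 0.0, -1.0]]
ft_force: [-0.4, 0.2, 0.4]
gripper_width: 0.0853
finger_force: 0.0
```

move_arm:
  delta_pos:
    - [0, 0, 0]
    - [0, 0, 0]
  spin: [0, 0]
  claw: [8.5, 8.5]

```text
time: 13.82
tool_pos: [0.5782, -0.2206, 0.0796]
eef_rot: [[-0.996, -0.087, 0.0], [-0.087, 0.996, -0.0], [-0.0, -0.0, -1.0]]
ft_force: [-0.1, 0.5, 0.6]
gripper_width: 0.0849
finger_force: 0.0
```

```bash
python3 - <<'E'
from h import *
s=arm.observe(); print(s["tool_pos"],s["eef_rot"],s["joint_pos"])
f=cv2.cvtColor(grab_frame("scene"),cv2.COLOR_RGB2BGR); cv2.imwrite("pics/scene5.png",f)
g=cv2.cvtColor(grab_frame("top"),cv2.COLOR_RGB2BGR); cv2.imwrite("pics/top5.png",g)
z=lambda a:cv2.resize(a,(400,400),interpolation=cv2.INTER_CUBIC)
cv2.imwrite("pics/c5.png",np.hstack([z(f[120:220,180:280]),z(g[175:305,195:325])]))
E
```

```text
[ 0.5782 -0.2206  0.0796] [[-0.9962 -0.0874  0.0001]
 [-0.0874  0.9962 -0.0002]
 [-0.0001 -0.0002 -1.    ]] [  1.9211  29.3441  19.0311 103.1203 -12.1134  49.5209 121.6024]
```

View pics/c5.png

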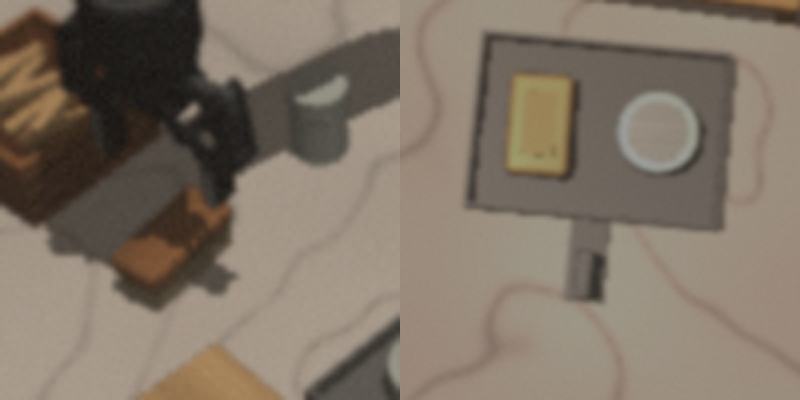

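The tray holds soap and tin side by side, both flat and clear of the walls. The open fingers straddle the brush. Descending.

move_arm:
  delta_pos:
    - [0, 0, 2]
    - [0, 0, 4]
    - [0, 0, 6]
    - [0, 0, 6.7]
    - [0, 0, 6.7]
  spin: [0, 0, 0, 0, 0]
  claw: [8.5, 8.5, 8.5, 7, 6]

```text
time: 14.55
tool_pos: [0.5774, -0.2203, 0.011]
eef_rot: [[-0.996, -0.089, -0.002], [-0.089, 0.996, 0.0], [0.002, 0.001, -1.0]]
ft_force: [0.0, -0.3, 0.6]
gripper_width: 0.06
finger_force: 0.0
```

move_arm:
  delta_pos:
    - [0, 0, 0]
    - [0, 0, 0]
    - [0, 0, 0]
    - [0, 0, 0]
  spin: [0, 0, 0, 0]
  claw: [3, 3, 3, 3]

```text
time: 15.05
tool_pos: [0.579, -0.2208, 0.0132]
eef_rot: [[-0.996, -0.089, 0.002], [-0.089, 0.996, -0.001], [-0.002, -0.001, -1.0]]
ft_force: [0.0, -1.1, 3.0]
gripper_width: 0.0409
finger_force: 42.2
```

```bash
python3 - <<'E'
from h import *
t=cv2.imread("pics/top5.png").astype(int)
# tub: inner floor bright; rim ring. fit circle in world on plane z from outline pixels via radial edge search
g=cv2.cvtColor(t.astype(np.uint8),cv2.COLOR_BGR2HSV)
print(t[217,60:170:3].tolist())
m=cv2.inRange(g,(0,0,0),(180,255,75)); m[:,:70]=0;m[:170]=0;m[255:]=0;m[:,165:]=0
for c in cv2.findContours(m,cv2.RETR_LIST,cv2.CHAIN_APPROX_NONE)[0]:
    if cv2.contourArea(c)>1500:
        uv=c[:,0].astype(float)
        for z in(.035,.005):
            p=plane("top",uv,z); A=np.c_[2*p,np.ones(len(p))];x=np.linalg.lstsq(A,(p**2).sum(1),rcond=None)[0]
            print(cv2.contourArea(c),"z",z,x[:2],"r",np.sqrt(x[2]+x[0]**2+x[1]**2))
s=arm.observe();print(s["tool_pos"],s["gripper_width"])
E
```

```text
[[116, 130, 148], [105, 117, 134], [107, 120, 136], [116, 130, 148], [118, 133, 151], [88, 97, 106], [32, 36, 39], [53, 59, 63], [130, 143, 148], [135, 148, 153], [136, 149, 154], [136, 149, 154], [136, 150, 154], [136, 149, 154], [136, 150, 155], [137, 151, 155], [137, 150, 154], [136, 149, 154], [137, 150, 155], [135, 149, 154], [137, 150, 156], [136, 148, 155], [136, 149, 156], [135, 148, 155], [135, 148, 155], [134, 146, 154], [135, 148, 155], [115, 126, 134], [46, 50, 55], [61, 68, 78], [115, 129, 143], [119, 133, 150], [126, 142, 155], [128, 143, 155], [127, 143, 156], [126, 141, 155], [126, 142, 155]]
[ 0.579  -0.2208  0.0132] 0.040940445812337474
```

move_arm:
  delta_pos:
    - [0, 0, -4]
    - [0, 0, -8]
    - [0, 0, -10]
    - [0, 0, -10]
  spin: [0, 0, 0, 0]
  claw: [3, 3, 3, 3]

```text
time: 15.55
tool_pos: [0.5792, -0.2206, 0.1135]
eef_rot: [[-0.996, -0.089, 0.003], [-0.089, 0.996, -0.001], [-0.003, -0.001, -1.0]]
ft_force: [1.1, -0.1, -1.1]
gripper_width: 0.0414
finger_force: 41.7
```

```bash
python3 - <<'E'
from h import *
print("top pick",plane("top",[(110.3,216.5)],.035))
# floor blob: bright grey low-sat area in top view -> floor visible
for n,seed in(("top",(112,217)),("scene",(425,300))):
    im=cv2.imread(f"pics/{n}5.png"); m=np.zeros((422,562),np.uint8)
    cv2.floodFill(cv2.GaussianBlur(im,(3,3),0),m,seed,255,(4,)*3,(4,)*3,4|cv2.FLOODFILL_FIXED_RANGE*0|cv2.FLOODFILL_MASK_ONLY|(255<<8))
    m=m[1:-1,1:-1]; c=max(cv2.findContours(m,cv2.RETR_EXTERNAL,cv2.CHAIN_APPROX_NONE)[0],key=cv2.contourArea)
    print(n,cv2.boundingRect(c),cv2.fitEllipse(c))
    p=plane(n,cv2.convexHull(c)[:,0].astype(float),.005); print(" floor pts x",p[:,0].min(),p[:,0].max(),"y",p[:,1].min(),p[:,1].max())
a=np.linspace(0,2*np.pi,361)
C=np.array([.545,.393])
for n in("top","scene"):
  for lab,r,z in(("rim out",.085,.035),("floor in",.081,.005),("rim in",.081,.035),("base out",.085,0)):
    q=proj(n,np.c_[C[0]+r*np.cos(a),C[1]+r*np.sin(a),np.full(361,z)]);print(n,lab,q.min(0),q.max(0))
E
```

```text
top pick [[0.5397 0.3942]]
top (85, 186, 55, 61) ((112.13841247558594, 216.10958862304688), (53.97623062133789, 61.3357048034668), 21.818679809570312)
 floor pts x 0.4704699728259869 0.6199964475970317 y 0.33071866696565744 0.46957450928352007
scene (395, 275, 65, 58) ((428.32904052734375, 302.6441345214844), (50.436126708984375, 71.9903793334961), 126.50792694091797)
 floor pts x 0.4700287877063326 0.6113324089254921 y 0.30967641085833486 0.48091576312606676
top rim out [ 76.8794 179.5504] [145.6715 249.7773]
top floor in [ 82.7425 183.541 ] [146.8853 248.9494]
top rim in [ 78.4628 181.1698] [144.0229 248.0962]
top base out [ 81.8919 182.3478] [148.955  250.7234]
scene rim out [391.9712 262.8678] [468.1534 330.9977]
scene floor in [390.9941 270.8438] [461.7024 334.6969]
scene rim in [393.7482 264.3079] [466.3401 329.2172]
scene base out [388.8233 270.4844] [462.7087 337.3217]
```

move_arm:
  delta_pos:
    - [-0.1, 5.8, 0]
    - [-0.3, 11.6, 0]
    - [-0.5, 17.4, 0]
    - [-0.6, 23.2, 0]
    - [-0.8, 29, 0]
  spin: [0, 0, 0, 0, 0]
  claw: [3, 3, 3, 3, 3]

```text
time: 16.18
tool_pos: [0.558, 0.0708, 0.1099]
eef_rot: [[-0.996, -0.089, -0.004], [-0.089, 0.996, -0.001], [0.004, -0.001, -1.0]]
ft_force: [-0.2, -0.1, -0.8]
gripper_width: 0.0414
finger_force: 41.7
```

move_arm:
  delta_pos:
    - [-0.1, 5.8, 0]
    - [-0.3, 11.6, 0]
    - [-0.5, 17.4, 0]
    - [-0.6, 23.2, 0]
    - [-0.8, 29.6, 0]
  spin: [0, 0, 0.03, 0.06, 0.087]
  claw: [3, 3, 3, 3, 3]

```text
time: 16.8
tool_pos: [0.5403, 0.3633, 0.1094]
eef_rot: [[-1.0, -0.001, -0.004], [-0.001, 1.0, -0.003], [0.004, -0.003, -1.0]]
ft_force: [0.6, -0.1, -1.0]
gripper_width: 0.0411
finger_force: 41.7
```

move_arm:
  delta_pos:
    - [0, 0, 0]
    - [0, 0, 2]
    - [0, 0, 4]
    - [0, 0, 4]
  spin: [0, 0, 0, 0]
  claw: [3, 3, 3, 3]

```text
time: 17.3
tool_pos: [0.5399, 0.3588, 0.0679]
eef_rot: [[-1.0, 0.001, -0.006], [0.001, 1.0, -0.006], [0.006, -0.006, -1.0]]
ft_force: [0.2, -0.2, -2.0]
gripper_width: 0.0413
finger_force: 41.7
```

```bash
python3 - <<'E'
from h import *
s=arm.observe(); print(s["tool_pos"],s["joint_pos"],s["gripper_width"])
f=cv2.cvtColor(grab_frame("scene"),cv2.COLOR_RGB2BGR); cv2.imwrite("pics/scene6.png",f)
cv2.imwrite("pics/c6.png",cv2.resize(f[190:350,340:500],None,fx=3.5,fy=3.5,interpolation=cv2.INTER_CUBIC))
E
```

```text
[0.5399 0.3588 0.0679] [-45.4086  32.431   10.5519  98.2494  -7.2411  50.4839  58.1452] 0.041280553363114925
```

View pics/c6.png

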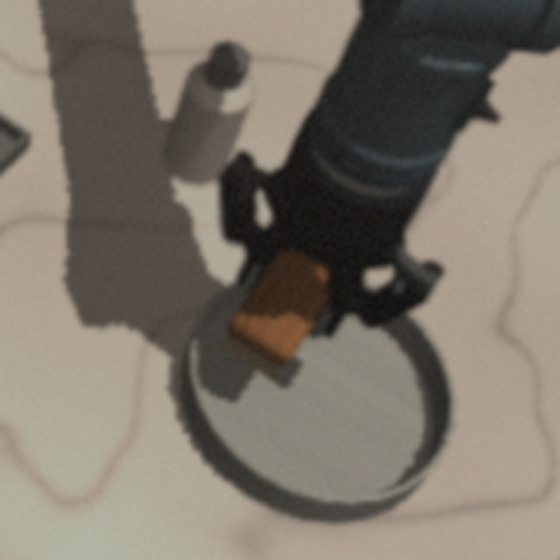

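The brush hangs over the -y side of the tub and clears the rim in plan. Lowering.

move_arm:
  delta_pos:
    - [0, 0, 0]
    - [0, 0, 2]
    - [0, 0, 4]
    - [0, 0, 5]
    - [0, 0, 5]
  spin: [0, 0, 0, 0, 0]
  claw: [3, 3, 3, 3, 3]

```text
time: 17.98
tool_pos: [0.5407, 0.3624, 0.0203]
eef_rot: [[-1.0, -0.002, -0.003], [-0.002, 1.0, -0.002], [0.003, -0.002, -1.0]]
ft_force: [-0.5, -0.1, -0.8]
gripper_width: 0.0415
finger_force: 41.8
```

move_arm:
  delta_pos:
    - [0, 0, 0.2]
    - [0, 0, 0.2]
    - [0, 0, 0.2]
  spin: [0, 0, 0]
  claw: [3, 3, 3]

```text
time: 18.35
tool_pos: [0.5424, 0.3634, 0.0209]
eef_rot: [[-1.0, -0.002, 0.001], [-0.002, 1.0, 0.001], [-0.001, 0.001, -1.0]]
ft_force: [0.2, -0.1, -1.2]
gripper_width: 0.0415
finger_force: 41.8
```

move_arm:
  delta_pos:
    - [0, 0, 0.3]
    - [0, 0, 0.3]
    - [0, 0, 0.3]
    - [0, 0, 0.3]
  spin: [0, 0, 0, 0]
  claw: [3, 3, 5.2, 5.2]

```text
time: 18.85
tool_pos: [0.5419, 0.3631, 0.0171]
eef_rot: [[-1.0, -0.002, -0.0], [-0.002, 1.0, -0.0], [0.0, -0.0, -1.0]]
ft_force: [0.3, -0.1, -0.4]
gripper_width: 0.0519
finger_force: 0.0
```

move_arm:
  delta_pos:
    - [0, 0, -2]
    - [0, 0, -6]
    - [0, 0, -12]
    - [0, 0, -17]
    - [0, 0, -17]
  spin: [0, 0, 0, 0.1, 0.25]
  claw: [5.2, 5.2, 8.5, 8.5, 8.5]

```text
time: 19.48
tool_pos: [0.5462, 0.3655, 0.1958]
eef_rot: [[-0.968, 0.25, 0.011], [0.25, 0.968, 0.009], [-0.008, 0.012, -1.0]]
ft_force: [0.7, 0.2, -0.5]
gripper_width: 0.0852
finger_force: 0.0
```

```bash
python3 - <<'E'
from h import *
s=arm.observe(); print(s["tool_pos"],s["eef_rot"])
R=s["eef_rot"]; print("bottle delta cm",R.T@(np.array([.423,.2395,s["tool_pos"][2]])-s["tool_pos"])*100)
E
```

```text
[0.5462 0.3655 0.1958] [[-0.9681  0.2502  0.0111]
 [ 0.2503  0.9681  0.0091]
 [-0.0085  0.0116 -0.9999]]
bottle delta cm [  8.7724 -15.2811  -0.2512]
```

move_arm:
  delta_pos:
    - [2.8, -5, 0]
    - [5.6, -10, 0]
    - [8.5, -15, 0]
    - [8.5, -15, 0]
    - [8.5, -15, 0]
  spin: [0.17, 0.34, 0.51, 0.68, 0.85]
  claw: [8.5, 8.5, 8.5, 8.5, 8.5]

```text
time: 20.1
tool_pos: [0.4223, 0.2379, 0.1885]
eef_rot: [[-0.45, 0.893, 0.001], [0.893, 0.45, 0.002], [0.002, 0.002, -1.0]]
ft_force: [0.1, 0.8, -0.5]
gripper_width: 0.0851
finger_force: 0.0
```

move_arm:
  delta_pos:
    - [0, 0, 1]
    - [0, 0, 2]
    - [0, 0, 3]
    - [0, 0, 3]
    - [0, 0, 3]
  spin: [0.17, 0.34, 0.47, 0.47, 0.47]
  claw: [8.5, 8.5, 8.5, 8.5, 8.5]

```text
time: 20.72
tool_pos: [0.4233, 0.2388, 0.1583]
eef_rot: [[-0.005, 1.0, 0.001], [1.0, 0.005, 0.001], [0.001, 0.001, -1.0]]
ft_force: [0.2, -0.3, 0.1]
gripper_width: 0.0848
finger_force: 0.0
```

```bash
python3 - <<'E'
from h import *
s=arm.observe(); print(s["tool_pos"],s["eef_rot"],s["joint_pos"])
f=cv2.cvtColor(grab_frame("scene"),cv2.COLOR_RGB2BGR); cv2.imwrite("pics/scene7.png",f)
g=cv2.cvtColor(grab_frame("top"),cv2.COLOR_RGB2BGR); cv2.imwrite("pics/top7.png",g)
z=lambda a:cv2.resize(a,(400,400),interpolation=cv2.INTER_CUBIC)
cv2.imwrite("pics/c7.png",np.hstack([z(f[140:340,320:520]),z(g[175:305,65:195])]))
E
```

```text
[0.4233 0.2388 0.1583] [[-0.0048  1.      0.0011]
 [ 1.      0.0048  0.0012]
 [ 0.0012  0.0011 -1.    ]] [-56.7536   9.2497  24.3885 118.6672  -4.8018  52.904  -29.4774]
```

View pics/c7.png

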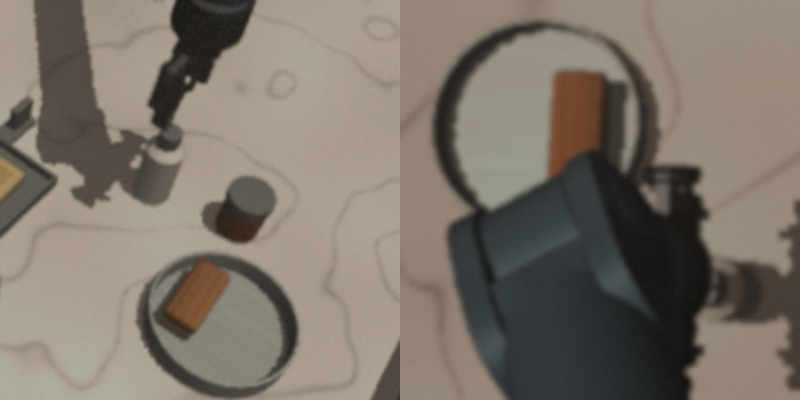

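The brush lies flat inside the tub on its -y side, leaving the +y half free. The gripper is above the bottle; descending on it.

move_arm:
  delta_pos:
    - [0, 0, 2.5]
    - [0, 0, 5]
    - [0, 0, 7.5]
    - [0, 0, 10]
    - [0, 0, 10.2]
  spin: [0, 0, 0, 0, 0]
  claw: [8.5, 8.5, 8.5, 8.5, 8.5]

```text
time: 21.45
tool_pos: [0.4216, 0.2378, 0.0541]
eef_rot: [[-0.004, 1.0, -0.003], [1.0, 0.004, -0.002], [-0.002, -0.003, -1.0]]
ft_force: [-0.2, -0.7, 0.5]
gripper_width: 0.0851
finger_force: 0.0
```

move_arm:
  delta_pos:
    - [0, 0, 0]
    - [0, 0, 0]
    - [0, 0, 0]
    - [0, 0, 0]
    - [0, 0, 0]
  spin: [0, 0, 0, 0, 0]
  claw: [6, 4, 3, 3, 3]

```text
time: 22.08
tool_pos: [0.4234, 0.2393, 0.0567]
eef_rot: [[-0.003, 1.0, 0.001], [1.0, 0.003, 0.002], [0.002, 0.001, -1.0]]
ft_force: [-2.0, -0.5, 6.7]
gripper_width: 0.0467
finger_force: 40.7
```

move_arm:
  delta_pos:
    - [0, 0, -4]
    - [0, 0, -8]
    - [4.8, 3, -8]
    - [9.6, 6, -8]
    - [14.4, 9, -8]
  spin: [0, 0, 0, 0, 0]
  claw: [3, 3, 3, 3, 3]

```text
time: 22.7
tool_pos: [0.5129, 0.3842, 0.1354]
eef_rot: [[-0.003, 1.0, 0.0], [1.0, 0.003, 0.0], [0.0, 0.0, -1.0]]
ft_force: [0.2, -0.2, -2.5]
gripper_width: 0.0468
finger_force: 42.8
```

move_arm:
  delta_pos:
    - [4.9, 3, 0]
    - [4.9, 3, 0]
    - [4.9, 3, 2]
    - [4.9, 3, 4]
    - [4.9, 3, 4]
  spin: [0, 0, 0, 0, 0]
  claw: [3, 3, 3, 3, 3]

```text
time: 23.32
tool_pos: [0.5394, 0.4285, 0.0913]
eef_rot: [[-0.001, 1.0, -0.006], [1.0, 0.001, -0.005], [-0.005, -0.006, -1.0]]
ft_force: [0.4, -0.0, -3.1]
gripper_width: 0.0469
finger_force: 42.8
```

```bash
python3 - <<'E'
from h import *
s=arm.observe(); print(s["tool_pos"],s["gripper_width"])
f=cv2.cvtColor(grab_frame("scene"),cv2.COLOR_RGB2BGR); cv2.imwrite("pics/scene8.png",f)
g=cv2.cvtColor(grab_frame("top"),cv2.COLOR_RGB2BGR); cv2.imwrite("pics/top8.png",g)
z=lambda a:cv2.resize(a,(400,400),interpolation=cv2.INTER_CUBIC)
cv2.imwrite("pics/c8.png",np.hstack([z(f[200:350,360:510]),z(g[165:295,55:185])]))
E
```

```text
[0.5394 0.4285 0.0913] 0.046938586094751655
```

View pics/c8.png

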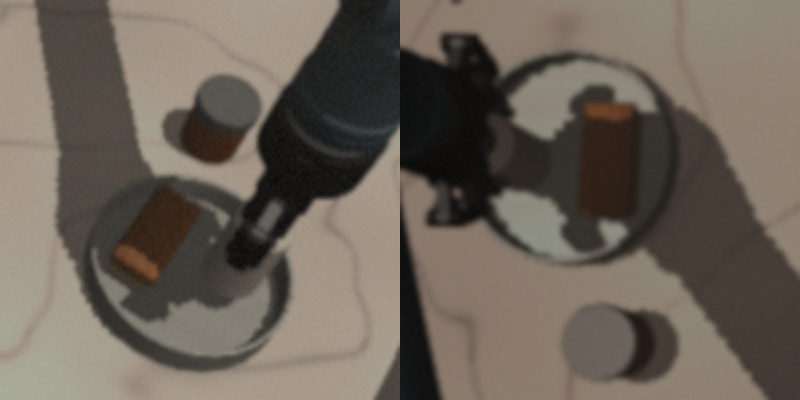

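The bottle hangs inside the tub's outline beside the brush. Lowering.

move_arm:
  delta_pos:
    - [0, 0, 0]
    - [0, 0, 1]
    - [0, 0, 2]
    - [0, 0, 3]
    - [0, 0, 3]
  spin: [0, 0, 0, 0, 0]
  claw: [3, 3, 3, 3, 3]

```text
time: 24.05
tool_pos: [0.541, 0.4311, 0.0632]
eef_rot: [[-0.003, 1.0, -0.003], [1.0, 0.003, -0.002], [-0.002, -0.003, -1.0]]
ft_force: [-0.1, 0.1, -2.5]
gripper_width: 0.0465
finger_force: 42.8
```

move_arm:
  delta_pos:
    - [0, 0, 0.2]
    - [0, 0, 0.4]
    - [0, 0, 0.4]
    - [0, 0, 0.4]
  spin: [0, 0, 0, 0]
  claw: [3, 3, 3, 3]

```text
time: 24.55
tool_pos: [0.5427, 0.4323, 0.062]
eef_rot: [[-0.003, 1.0, 0.001], [1.0, 0.003, 0.001], [0.001, 0.001, -1.0]]
ft_force: [-0.0, 0.6, -0.3]
gripper_width: 0.0466
finger_force: 43.0
```

Weight is off the wrist (-2.5 → -0.3 N) at the expected height, so I'm releasing it.

move_arm:
  delta_pos:
    - [0, 0, 0]
    - [0, 0, 0]
    - [0, 0, 0]
    - [0, 0, 0]
  spin: [0, 0, 0, 0]
  claw: [5, 6, 8, 8.5]

```text
time: 25.05
tool_pos: [0.5424, 0.4319, 0.0614]
eef_rot: [[-0.003, 1.0, 0.0], [1.0, 0.003, 0.0], [0.0, 0.0, -1.0]]
ft_force: [-0.6, -0.2, -0.6]
gripper_width: 0.0849
finger_force: 0.0
```

move_arm:
  delta_pos:
    - [0, 0, -2]
    - [0, 0, -5]
    - [0, 0, -9]
    - [0, 0, -13]
    - [0, 0, -13]
  spin: [0, 0, 0, 0, 0]
  claw: [8.5, 8.5, 8.5, 8.5, 8.5]

```text
time: 25.68
tool_pos: [0.5457, 0.4339, 0.1984]
eef_rot: [[-0.003, 1.0, 0.009], [1.0, 0.003, 0.008], [0.008, 0.009, -1.0]]
ft_force: [0.3, 0.1, 0.7]
gripper_width: 0.0847
finger_force: 0.0
```

move_arm:
  delta_pos:
    - [-5.9, -1.5, 0]
    - [-11.8, -3, 0]
    - [-17.7, -4.5, 0]
    - [-23.6, -6, 0]
    - [-29.5, -7.5, 0]
  spin: [0, 0, 0, 0, 0]
  claw: [8.5, 8.5, 8.5, 8.5, 6]

```text
time: 26.3
tool_pos: [0.4673, 0.1345, 0.1914]
eef_rot: [[-0.003, 1.0, 0.0], [1.0, 0.003, 0.0], [0.0, 0.0, -1.0]]
ft_force: [0.6, 0.0, 0.4]
gripper_width: 0.0691
finger_force: 0.0
```

```bash
python3 - <<'E'
from h import *
s=arm.observe(); print(s["tool_pos"],s["joint_pos"])
f=cv2.cvtColor(grab_frame("scene"),cv2.COLOR_RGB2BGR); cv2.imwrite("pics/scene9.png",f)
g=cv2.cvtColor(grab_frame("top"),cv2.COLOR_RGB2BGR); cv2.imwrite("pics/top9.png",g)
z=lambda a:cv2.resize(a,(400,400),interpolation=cv2.INTER_CUBIC)
cv2.imwrite("pics/c9.png",np.hstack([z(f[190:350,340:500]),z(g[165:295,55:185])]))
E
```

```text
[0.4673 0.1345 0.1914] [-48.7691   6.6828  29.8131 117.0895  -3.9657  57.1552 -16.8133]
```

View pics/c9.png

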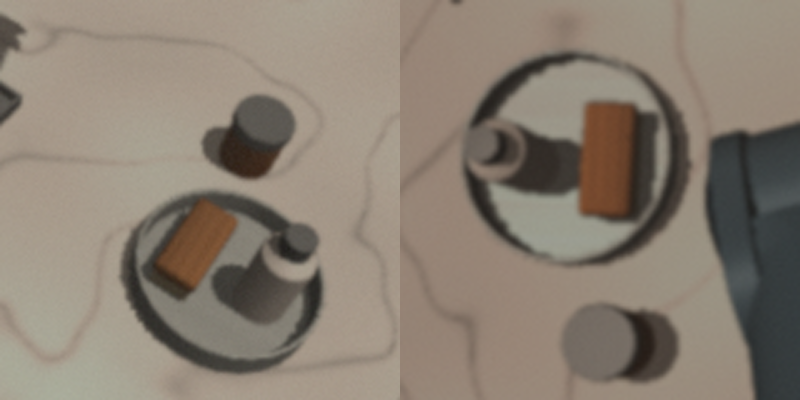

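The bottle stands upright next to the flat brush in the tub; the jar is unmoved. Things placed at known TCP positions let me check both cameras' calibration before the tray slide; numbers only from here on.

```bash
python3 - <<'E'
from h import *
L=lambda o,w,p:np.array(o)+(np.array(p)+.5)*w/400-.5
known={"tin":((.5507,-.0085,.030),L((195,175),130,(258,131)),None),
"bottlecap":((.5425,.432,.125),L((55,165),130,(88,146)),L((340,190),160,(298,241)))}
for k,(P,t,s) in known.items():
    print(k,"top err mm",(plane("top",[t],P[2])[0]-P[:2])*1000, "" if s is None else ("scene err",(plane("scene",[s],P[2])[0]-P[:2])*1000))
# tin in scene5/scene9, bright disk; tray outline & shelf by colour in the clear pictures
for n,fn in(("top","top5"),("scene","scene9")):
    im=cv2.imread(f"pics/{fn}.png"); hsv=cv2.cvtColor(im,cv2.COLOR_BGR2HSV)
    c0=proj(n,[[.5507,-.0085,.03]])[0]; x,y=c0.astype(int)
    # tin: local threshold brighter than tray
    w=im[y-18:y+18,x-20:x+20].mean(2); b=(w>w.min()*0.5+w.max()*0.5).astype(np.uint8)
    cs=max(cv2.findContours(b,cv2.RETR_EXTERNAL,cv2.CHAIN_APPROX_NONE)[0],key=cv2.contourArea)
    e=cv2.fitEllipse(cs); uv=np.array(e[0])+(x-20,y-18); print(n,"tin ell",uv,e[1],"pred",c0,"err",(plane(n,[uv],.03)[0]-(.5507,-.0085))*1000)
    # shelf wood
    m=cv2.inRange(hsv,(8,100,70),(28,255,255)); m=cv2.morphologyEx(m,cv2.MORPH_CLOSE,np.ones((9,9)))
    for c in cv2.findContours(m,cv2.RETR_EXTERNAL,cv2.CHAIN_APPROX_NONE)[0]:
        r=cv2.minAreaRect(c)
        if cv2.contourArea(c)>4000 and abs(r[0][0]-255)<40:
            q=cv2.approxPolyDP(cv2.convexHull(c),6,True)[:,0]; print(n,"shelf",q.tolist(),plane(n,q,.058).round(4).tolist())
s=arm.observe();print(s["tool_pos"])
E
```

```text
tin top err mm [-2.0893 -0.6014] 
bottlecap top err mm [-5.5626 -2.8639] ('scene err', array([5.1902, 0.0963]))
top tin ell [278.0795 217.1811] (25.988330841064453, 26.31984519958496) pred [278.2782 216.3617] err [-1.9781  0.4326]
top shelf [[212, 89], [331, 104], [324, 178], [202, 164]] [[0.856, 0.1602], [0.8255, -0.1306], [0.6409, -0.1141], [0.6675, 0.1751]]
scene tin ell [288.6328 210.4961] (19.08102035522461, 23.70367431640625) pred [289.4229 210.3658] err [ 1.6536 -1.3229]
scene shelf [[232, 207], [318, 277], [316, 290], [260, 342], [175, 249]] [[0.6528, -0.1145], [0.6779, 0.1764], [0.7069, 0.1924], [0.8728, 0.1755], [0.8315, -0.1292]]
[0.4658 0.128  0.1906]
```

move_arm:
  delta_pos:
    - [0, 0, 0]
    - [0, 0, 0]
    - [0, 0, 0]
    - [0, 0, 0]
    - [0, 0, 0]
  spin: [-0.18, -0.36, -0.54, -0.72, -0.9]
  claw: [6, 6, 6, 6, 6]

```text
time: 27.02
tool_pos: [0.4679, 0.137, 0.1913]
eef_rot: [[-0.789, 0.614, -0.0], [0.614, 0.789, 0.0], [0.0, -0.0, -1.0]]
ft_force: [0.6, 0.2, -0.1]
gripper_width: 0.06
finger_force: 0.0
```

move_arm:
  delta_pos:
    - [0, 0, 0]
    - [0, 0, 0]
    - [0, 0, 0]
    - [0, 0, 0]
    - [0, 0, 0]
  spin: [-0.18, -0.36, -0.54, -0.613, -0.613]
  claw: [6, 6, 6, 6, 6]

```text
time: 27.65
tool_pos: [0.468, 0.1369, 0.1913]
eef_rot: [[-0.998, 0.056, -0.0], [0.056, 0.998, 0.0], [0.0, 0.0, -1.0]]
ft_force: [-0.0, 0.6, -0.1]
gripper_width: 0.06
finger_force: 0.0
```

```bash
python3 - <<'E'
from h import *
s=arm.observe(); print(s["tool_pos"],s["eef_rot"],s["joint_pos"])
print(np.array(s["eef_rot"]).T@(np.array([.434,.0445,.06])-s["tool_pos"])*100)
E
```

```text
[0.468  0.1369 0.1913] [[-0.9985  0.0555 -0.0002]
 [ 0.0555  0.9985  0.0001]
 [ 0.0002  0.0001 -1.    ]] [-42.6531   6.7186  22.9921 116.6595  -3.1292  57.1997  68.7103]
[ 2.8802 -9.4174 13.1304]
```

move_arm:
  delta_pos:
    - [1.5, -4.7, 3]
    - [2.9, -9.4, 6]
    - [2.9, -9.4, 10]
    - [2.9, -9.4, 13]
    - [2.9, -9.4, 13]
  spin: [0, 0, 0, 0, 0]
  claw: [6, 6, 6, 6, 6]

```text
time: 28.28
tool_pos: [0.4317, 0.0438, 0.0595]
eef_rot: [[-0.998, 0.056, -0.005], [0.056, 0.998, -0.002], [0.005, -0.002, -1.0]]
ft_force: [0.4, 0.3, 0.1]
gripper_width: 0.0599
finger_force: 0.0
```

move_arm:
  delta_pos:
    - [0, 0, 1.5]
    - [0, 0, 3]
    - [0, 0, 4.1]
    - [0, 0, 4.1]
    - [0, 0, 4.1]
  spin: [0, 0, 0, 0, 0]
  claw: [6, 6, 6, 5, 4]

```text
time: 28.9
tool_pos: [0.4342, 0.0444, 0.0204]
eef_rot: [[-0.998, 0.055, 0.0], [0.055, 0.998, 0.0], [-0.0, 0.0, -1.0]]
ft_force: [-0.4, -0.6, 0.7]
gripper_width: 0.04
finger_force: 0.0
```

move_arm:
  delta_pos:
    - [0, 0, 0]
    - [0, 0, 0]
    - [0, 0, 0]
    - [0, 0, 0]
    - [0, 0, 0]
  spin: [0, 0, 0, 0, 0]
  claw: [3, 2, 0.8, 0.8, 0.8]
  grip_force: 30

```text
time: 29.52
tool_pos: [0.4343, 0.0444, 0.0207]
eef_rot: [[-0.998, 0.056, 0.0], [0.056, 0.998, 0.0], [-0.0, 0.0, -1.0]]
ft_force: [-0.8, -0.2, 5.3]
gripper_width: 0.0113
finger_force: 31.5
```

The fin is gripped (11.3 mm, about 5 N pressing down). Sliding slowly.

move_arm:
  delta_pos:
    - [-0.4, 0, 0.05]
    - [-1, 0, 0.05]
    - [-1.6, 0, 0.05]
    - [-2.3, 0, 0.05]
    - [-3, 0, 0.05]
  spin: [0, 0.002, 0.004, 0.006, 0.007]
  claw: [0.8, 0.8, 0.8, 0.8, 0.8]

```text
time: 30.15
tool_pos: [0.4517, 0.0431, 0.0187]
eef_rot: [[-0.998, 0.06, -0.027], [0.06, 0.998, 0.001], [0.027, -0.0, -1.0]]
ft_force: [-18.8, 1.1, 28.1]
gripper_width: 0.0115
finger_force: 34.0
```

```bash
python3 - <<'E'
from h import *
s=arm.observe(); print(s["tool_pos"],s["ft_force"],s["gripper_width"])
for n in("top","scene"): cv2.imwrite(f"pics/{n}10.png",cv2.cvtColor(grab_frame(n),cv2.COLOR_RGB2BGR))
# tin centre in scene, expected to have moved with the tool by the same amount
im=cv2.imread("pics/scene10.png");P=np.array([.5507+.03,-.0085-.001,.03]);x,y=proj("scene",[P])[0].astype(int)
w=im[y-18:y+18,x-20:x+20].mean(2); b=(w>w.min()*.5+w.max()*.5).astype(np.uint8)
cs=max(cv2.findContours(b,0,1)[0],key=cv2.contourArea);e=cv2.fitEllipse(cs);uv=np.array(e[0])+(x-20,y-18);print(uv,e[1],plane("scene",[uv],.03)[0]-(.0017,-.0013))
E
```

```text
[0.4517 0.0431 0.0187] [-18.7899   1.0695  28.1172] 0.011490722851660525
[283.8383 214.63  ] (19.150564193725586, 23.92412757873535) [ 0.5693 -0.0094]
```

move_arm:
  delta_pos:
    - [0, 0, -0.1]
    - [0, 0, -0.15]
    - [0, 0, -0.15]
  spin: [0, 0, 0]
  claw: [0.8, 0.8, 0.8]

```text
time: 30.62
tool_pos: [0.4619, 0.0427, 0.0201]
eef_rot: [[-0.998, 0.061, -0.004], [0.061, 0.998, -0.001], [0.004, -0.001, -1.0]]
ft_force: [-1.0, 1.1, -4.6]
gripper_width: 0.0113
finger_force: 29.5
```

move_arm:
  delta_pos:
    - [-0.5, 0, 0.05]
    - [-1.1, 0, 0.05]
    - [-1.8, 0, 0.05]
    - [-2.5, 0, 0.05]
    - [-3.2, 0, 0.05]
  spin: [0.001, 0.002, 0.003, 0.004, 0.005]
  claw: [0.8, 0.8, 0.8, 0.8, 0.8]

```text
time: 31.25
tool_pos: [0.4966, 0.0408, 0.0208]
eef_rot: [[-0.998, 0.067, 0.0], [0.067, 0.998, -0.0], [-0.0, -0.0, -1.0]]
ft_force: [-1.6, 0.4, -5.7]
gripper_width: 0.0114
finger_force: 29.5
```

move_arm:
  delta_pos:
    - [-0.7, 0, 0]
    - [-1.4, 0, 0]
    - [-2.1, 0, 0]
    - [-2.8, 0, 0]
    - [-3.5, 0, 0]
  spin: [0.001, 0.002, 0.003, 0.004, 0.005]
  claw: [0.8, 0.8, 0.8, 0.8, 0.8]

```text
time: 31.88
tool_pos: [0.5313, 0.0385, 0.0207]
eef_rot: [[-0.997, 0.072, -0.0], [0.072, 0.997, 0.0], [0.0, 0.0, -1.0]]
ft_force: [-2.2, 0.7, -3.9]
gripper_width: 0.0116
finger_force: 29.5
```

move_arm:
  delta_pos:
    - [-0.7, 0, 0.04]
    - [-1.4, 0, 0.04]
    - [-2.1, 0.1, 0.04]
    - [-2.8, 0.1, 0.04]
    - [-3.5, 0.1, 0.04]
  spin: [0.001, 0.003, 0.005, 0.007, 0.008]
  claw: [0.8, 0.8, 0.8, 0.8, 0.8]

```text
time: 32.5
tool_pos: [0.5663, 0.0371, 0.0204]
eef_rot: [[-0.997, 0.08, -0.0], [0.08, 0.997, 0.0], [0.0, 0.0, -1.0]]
ft_force: [-3.4, -0.5, -3.3]
gripper_width: 0.0115
finger_force: 29.6
```

move_arm:
  delta_pos:
    - [-0.7, 0, 0]
    - [-1.4, 0, 0]
    - [-2.1, 0.1, 0]
    - [-2.8, 0.1, 0]
    - [-3.5, 0.1, 0]
  spin: [0.001, 0.003, 0.005, 0.006, 0.006]
  claw: [0.8, 0.8, 0.8, 0.8, 0.8]

```text
time: 33.12
tool_pos: [0.6012, 0.0352, 0.0203]
eef_rot: [[-0.996, 0.086, -0.0], [0.086, 0.996, -0.0], [0.0, -0.0, -1.0]]
ft_force: [-3.2, -0.3, -4.3]
gripper_width: 0.011
finger_force: 29.6
```

```bash
python3 - <<'E'
from h import *
s=arm.observe(); print(s["tool_pos"],s["ft_force"])
ims={}
for n in("top","scene"): ims[n]=cv2.cvtColor(grab_frame(n),cv2.COLOR_RGB2BGR); cv2.imwrite(f"pics/{n}11.png",ims[n])
E
```

```text
[0.6012 0.0352 0.0203] [-3.1878 -0.3143 -4.2772]
```

move_arm:
  delta_pos:
    - [-0.6, 0, 0.02]
    - [-1.2, 0, 0.02]
    - [-1.9, 0, 0.02]
    - [-2.6, 0.1, 0.02]
    - [-2.6, 0.1, 0.02]
  spin: [0, 0, 0, 0, 0]
  claw: [0.8, 0.8, 0.8, 0.8, 0.8]

```text
time: 33.85
tool_pos: [0.6288, 0.0338, 0.0205]
eef_rot: [[-0.996, 0.086, 0.004], [0.086, 0.996, -0.0], [-0.004, -0.0, -1.0]]
ft_force: [1.7, 0.5, -4.0]
gripper_width: 0.0113
finger_force: 29.4
```

move_arm:
  delta_pos:
    - [0, 0, 0.04]
    - [0, 0, 0.04]
    - [0, 0, 0.04]
    - [0, 0, 0.04]
  spin: [0, 0, 0, 0]
  claw: [0.8, 1.5, 3, 5]

```text
time: 34.35
tool_pos: [0.6274, 0.0341, 0.0204]
eef_rot: [[-0.996, 0.086, 0.001], [0.086, 0.996, 0.0], [-0.001, 0.0, -1.0]]
ft_force: [-0.3, 0.6, 0.4]
gripper_width: 0.0469
finger_force: 0.0
```

move_arm:
  delta_pos:
    - [0, 0, -2]
    - [0, 0, -6]
    - [0, 0, -11]
    - [0, 0, -16]
    - [0, 0, -16]
  spin: [0, 0, 0, 0, 0]
  claw: [5, 5, 5, 5, 5]

```text
time: 34.98
tool_pos: [0.6314, 0.0336, 0.1873]
eef_rot: [[-0.996, 0.086, 0.013], [0.086, 0.996, 0.002], [-0.013, 0.003, -1.0]]
ft_force: [-0.1, 0.5, -0.5]
gripper_width: 0.0501
finger_force: 0.0
```

move_arm:
  delta_pos:
    - [2, -6, 0]
    - [4, -12, 0]
    - [6, -18, 0]
    - [8, -24, 0]
    - [10, -30, 0]
  spin: [0, 0, 0, 0, 0]
  claw: [5, 5, 5, 5, 5]

```text
time: 35.6
tool_pos: [0.5016, -0.2544, 0.18]
eef_rot: [[-0.996, 0.086, 0.0], [0.086, 0.996, 0.0], [-0.0, 0.001, -1.0]]
ft_force: [0.4, -0.3, 0.5]
gripper_width: 0.0501
finger_force: 0.0
```

move_arm:
  delta_pos:
    - [0, 0, 0]
    - [0, 0, 0]
    - [0, 0, 0]
  spin: [0, 0, 0]
  claw: [5, 5, 5]

```text
time: 35.98
tool_pos: [0.5039, -0.2507, 0.1795]
eef_rot: [[-0.997, 0.082, -0.0], [0.082, 0.997, 0.001], [0.0, 0.001, -1.0]]
ft_force: [-0.2, 0.4, 0.6]
gripper_width: 0.0501
finger_force: 0.0
```

```bash
python3 - <<'E'
from h import *
s=arm.observe(); print(s["tool_pos"],s["ft_force"])
for n in("top","scene"):
    im=cv2.cvtColor(grab_frame(n),cv2.COLOR_RGB2BGR); cv2.imwrite(f"pics/{n}12.png",im)
    # brightness along the neck centre line on the counter plane, from x=.56 to .70 world
    for off in(-.02,-.01,0,.01,.02):
        xs=np.arange(.56,.70,.005); ys=.0355+off-(xs-.63)*.086
        uv=proj(n,np.c_[xs,ys,np.full(len(xs),.005)]).astype(np.float32)
        v=cv2.remap(im,uv[:,0].reshape(1,-1),uv[:,1].reshape(1,-1),cv2.INTER_LINEAR)[0]
        print(n,off,[f"{a.mean():.0f}/{int(a[2])-int(a[0])}" for a in v])
E
```

```text
[ 0.5039 -0.2507  0.1795] [-0.1608  0.3796  0.6457]
top -0.02 ['137/27', '136/26', '136/27', '136/27', '136/27', '136/27', '136/27', '136/28', '136/27', '133/27', '129/27', '131/27', '123/26', '122/25', '127/26', '130/27', '127/27', '120/26', '114/25', '74/21', '61/21', '68/42', '101/73', '107/77', '109/76', '110/75', '110/76', '109/76']
top -0.01 ['136/27', '137/26', '136/27', '137/27', '137/27', '136/27', '136/27', '136/27', '136/27', '130/27', '88/18', '51/12', '48/12', '47/12', '48/13', '47/13', '47/14', '58/15', '86/18', '81/18', '51/14', '60/36', '97/70', '106/75', '109/76', '110/76', '109/75', '109/77']
top 0 ['134/29', '135/28', '136/26', '136/27', '136/26', '136/26', '136/26', '136/27', '137/28', '134/27', '85/19', '45/13', '76/15', '89/17', '90/18', '92/18', '90/18', '89/18', '90/17', '73/16', '47/14', '51/27', '89/64', '104/76', '108/76', '109/76', '108/77', '108/77']
top 0.01 ['132/29', '129/31', '129/31', '131/30', '135/27', '136/27', '136/26', '136/28', '137/26', '135/27', '109/22', '93/18', '93/17', '94/17', '94/18', '90/17', '93/18', '93/18', '93/19', '89/19', '61/16'
[... 1089 characters left out ...]
, '107/65', '116/69', '116/69', '114/69', '113/69', '113/68', '111/66', '106/64', '109/66', '112/68', '112/68', '112/68']
scene 0.01 ['149/26', '145/26', '141/28', '139/27', '145/26', '149/26', '150/24', '149/25', '151/25', '150/24', '143/23', '98/15', '78/11', '79/12', '79/12', '85/25', '107/61', '115/68', '116/69', '114/69', '113/67', '113/67', '111/67', '106/65', '107/64', '112/67', '114/68', '112/69']
scene 0.02 ['150/24', '148/23', '151/24', '149/24', '149/26', '146/27', '139/26', '142/27', '144/28', '148/25', '150/26', '150/25', '150/24', '148/25', '150/25', '143/26', '117/54', '113/67', '117/69', '114/69', '113/69', '112/68', '110/66', '107/65', '102/63', '109/66', '114/68', '111/68']
```

```bash
python3 - <<'E'
from h import *
# last check: bottle/brush/jar/tall tin regions unchanged since last good views
a,b=cv2.imread("pics/scene9.png"),cv2.imread("pics/scene12.png")
print("tub/jar diff",cv2.absdiff(a,b)[225:345,385:480].max())
t0,t=cv2.imread("pics/scene0.png"),cv2.imread("pics/scene12.png")
print("tall tin diff",cv2.absdiff(t0,t)[140:162,248:270].mean())
print(arm.sign_off())
E
```

```text
tub/jar diff 12
tall tin diff 4.174931129476584
the job is handed in; nothing more can be done
None
```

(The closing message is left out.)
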